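# Close the marking-out case and tuck its lid under the lip

### The job

Shut the small steel case of marking-out tools: with the fingertips only, fold its sprung lid over onto the case and, while keeping it pressed flat, push it by its thumb catch towards the front until its front edge is fully home beneath the case's lip, so that it stays shut when you take your hand away. Press lightly and do not pinch or grip the lid; leave the tools inside and everything round the case where they are.

Things in the scene. Friction and masses are not known exactly. Their poses are not given: they have to be found in the camera images.
- case: open grey sheet-steel case screwed to the bench: 155 mm deep (its x), 190 wide (y; 230 over the foot lugs), side walls 42 mm high. Origin: centre of its underside, on the bench top; x points to its back, where the hinge is. The front wall (-x) is 50 mm high and turned inwards as a lip. Three lanes inside hold loose tools
- hinge_axis (a point): middle of the lid's hinge pin = axis of the lid; 43.5 mm above the bench, on the case's centre line, at case x = +66 mm with the pin at the back of its slots. The pin lies along the case's y, is 207 mm long over its heads and slides forwards with the lid in slotted ears that rise to 52 mm beside the case
- lid (a joint): lid angle about the pin, rad: 0 flat on the case, pi/2 upright, 1.95 leaning fully back. Plate 188 mm wide, 3 mm thick, from 4 to 125 mm from the axis (which lies in its mid-plane); shut, its top is 45 mm above the bench. A spring stands it open at 1.5 to 1.95 and throws it open if let go while not under the lip; about 2 N at the catch hold it flat
- hinge_pin (a joint): how far pin and lid have slid forwards (case -x) in the slots, m: 0 right back, 0.014 fully home at the stop. Below 0.004 the lid's front edge passes down behind the lip; farther forward it lands on the lip. At 0.014 the edge is 9.5 mm beneath the lip with 2 mm play. Slides stiffly (about 3 N), stays where left
- lid_catch (a point): middle of the top edge of the thumb catch, a low steel ridge on the lid's outer face (upper face when shut, rear face when open): 90 mm long (case y), 5.5 mm proud; its upright flank, towards the hinge, is 92 mm from the hinge axis; its front slopes down to the face at 109 mm. From hinge to flank the face is flat: fingertips can bear there and push on the flank
- lip_middle (a point): middle of the lip's lower inner edge, 47 mm above the bench, at case x = -64.5 mm. The lip is 3 mm thick, over the case's whole width, and covers case x = -77.5 to -64.5 mm (a thin flared edge ends at -60.5 mm)
- lid_pad: thin black rubber sheet on the inner face of the lid (103 x 172 mm, 2 mm thick), origin at its centre; fingers have no business there
- scriber: loose steel scriber, 150 mm, lying in the rear lane of the case; origin under its middle
- centre_punch: loose centre punch, 108 mm, in the middle lane; origin under its middle
- bolt_m12: loose bolt, 68 mm, in the front lane; origin under its middle
- nut_m12: loose hexagon nut, 22 mm, in the front lane; origin under its middle
- angle_bracket: loose bent steel bracket 60 x 40 x 50 mm, standing to the right of the case, some 50 mm off; origin under its middle
- offcut_2: loose beech offcut 60 x 85 x 24 mm, lying to the left of the case near its hinge end; origin under its middle

How it is judged:
By the outcome, as a careful person would: the job done as asked, in the order asked, and still so for the second after the job is handed in, with the robot touching nothing.
It also fails if it takes over 40 s, if anything falls off the work surface, if the arm or the gripper's body presses on something with over 40 N, if the wrist force passes 120 N, or if a joint passes its speed limit or range.

### The arm

A 6-joint arm with a two-finger parallel gripper is mounted at the origin on a cart in front of the work surface, level with it; the furniture and walls round the work are solid. World frame = base frame: x ahead of the robot, y to its left, z up, the work surface at z = 0. Lengths are in m, angles in rad, forces in N, time in s.
With the tool pointing down it reaches from about 0.375 to 0.9 m from the base axis. Payload 3.1 kg.
Tool frame: the origin (TCP) lies on the centre line of the jaws, within the pads' length; the fingertips stand 25 mm ahead of it and the grasp point (between the pads) lies 6 mm ahead of it (robot.nose_length is the y of the fingertips in the tool frame, in m); y points along the fingers, z is the direction in which the jaws open and shut, and the axes are right-handed (so a half turn about y gives the same grasp; the last joint's range is limited). The gripper opens to 87 mm and grips with 3 to 60 N. Pads are 19 mm wide; open, the fingers measure 117 mm over their backs; the gripper's body (75 mm by 190 mm) begins 51 mm behind the grasp point.
Start: joints at [-1.528, 0.527, 1.433, -0, 1.181, -0.178], TCP at [0.138, -0.61, 0.248] pointing down, gripper open.
Joint ranges: [-3.08, 3.08], [-0.75, 2.2], [0.22, 2.44], [-1.43, 4.57], [0, 2.65], [-2.85, 2.85]. Speed limits (rad/s): [2.79, 2.79, 3.14, 3.14, 3.14, 3.14].

### API

Orientations are given as a unit quaternion [x, y, z, w].
In Python, from rig import robot, eyes, ticket gives the robot as it stands.
- The arm moves only by the tool play_rows, never from a script. Its argument "series" is a list of rows, each a list of 7 numbers: the opening, from 0 (shut) to 1 (fully open), then the shift along the tool's x, y, z scaled (see below), then the turn, a rotation vector about the tool's x, y, z scaled (see below). In form: [[claw, dx, dy, dz, ax, ay, az], ...]. A call has 1 to 12 rows; each row shifts and turns the commanded pose from where the row before left it, along the tool's axes as they then stand; what a row does not reach is not made up. The controller multiplies each number of a shift by 100 mm and each number of a turn by 180 degrees. A row lasts 1/12 s, in which the tool goes at most 41.7 mm and 7.16 degrees, less where a joint would pass 70% of its speed; a pose out of reach is approached as far as the arm can. A call with a number of a shift or a turn outside -1 to 1 is refused whole. A call with a gripper value outside its range is refused whole. The fingers move at their own pace and stop on an object; "grip_force" is the grip in N (left out, the last holds). Time passes only in rows, so rows that do not move let the fingers close. It gives the time, the measured TCP pose, the force and the opening at its end, in the units of the state.
- robot.get_obs(): the state, without advancing time (a new reading comes with each control period).
- eyes.camera(name): name is "scene" or "top"; returns the picture (400x640x3 uint8, red, green, blue); there is no depth.
- eyes.camera_params(name): a dict with "K" (3x3 intrinsics, pixels), "rvec" (rotation vector, rad) and "tvec" (3), from world to camera coordinates, as OpenCV has them. Camera axes: x right, y down, z forward; pixel columns grow to the right and rows downward; lengths in m; the calibration is good to about 2 mm. A picture is of the moment at which its call begins. camera_params takes no time and is no camera call.
- ticket.hand_in(): hands the job in, once; it reports no verdict.
The state is a dict: "time": time; "q": joint angles; "joint_velocities": joint speeds; "joint_torque": joint torques, N m; "position": TCP position; "tool_rot": TCP orientation; "ft_force": force on the tool from outside, world axes, zero at the start; "moment": the same for the moment, N m; "grip_width": finger opening in m.
Only numpy, scipy, OpenCV 4.12 (cv2) and the standard library are available. Lean on these libraries where they do the work, as an engineer would, in place of code of your own. Each camera call takes 0.05 s, during which the arm holds its last target.

## Working session

There is one attempt and no reset: what is moved stays moved. The work goes in short steps, Python scripts to look and compute and a tool call to move; the robot and the scene stay as the last step left them, time stands still between calls to the robot, and variables do not carry over. Pictures are saved under pics/ and viewed, and the job is handed in when it is done.

Besides the shell and the picture viewer there is one more tool, called after "Emit:" as name([rows], argument=value, ...), one row to a line, values as JSON. play_rows: Moves the arm, as the interface text tells. Its arguments: {"type":"object","properties":{"series":{"type":"array","items":{"type":"array","items":{"type":"number"}}},"grip_force":{"type":"number"}},"required":["series"]}

```bash
mkdir -p pics; ls; cat > h.py <<'E'
import numpy as np,cv2
from rig import robot,eyes,ticket
def snap(n,f):
    im=eyes.camera(n); cv2.imwrite('pics/'+f,im[:,:,::-1]); return im
def ray(n,u,v):
    p=eyes.camera_params(n);K=np.array(p['K']);R=cv2.Rodrigues(np.array(p['rvec'],float))[0];t=np.array(p['tvec'],float).ravel()
    return -R.T@t, R.T@np.linalg.inv(K)@np.array([u,v,1.])
def onz(n,u,v,z):
    o,d=ray(n,u,v); return o+d*(z-o[2])/d[2]
def proj(n,P):
    p=eyes.camera_params(n)
    return cv2.projectPoints(np.array(P,float).reshape(-1,1,3),np.array(p['rvec'],float),np.array(p['tvec'],float),np.array(p['K'],float),None)[0].reshape(-1,2)
E
python3 - <<'E'
from h import *
np.set_printoptions(precision=4,suppress=True)
for n in('scene','top'):
    snap(n,n+'0.png'); print(n,ray(n,320,200))
print(robot.get_obs())
print(robot.nose_length)
E
```

```text
pics
scene (array([-0.1584,  0.4173,  0.9831]), array([ 0.5415, -0.3666, -0.7565]))
top (array([ 0.3963, -0.0408,  1.023 ]), array([ 0.1398, -0.006 , -0.9902]))
{'time': 0.1, 'q': array([-1.5275,  0.5284,  1.4338, -0.    ,  1.1814, -0.1785]), 'joint_velocities': array([-0.001 , -0.0039, -0.0016,  0.0007, -0.0005, -0.    ]), 'joint_torque': array([ -0.0001, -44.0986, -17.7151,   0.0635,   0.0534,  -0.    ]), 'position': array([ 0.1375, -0.6091,  0.2467]), 'tool_rot': array([-0.0782,  0.7035, -0.7021,  0.0783]), 'ft_force': array([-0.102 ,  0.617 ,  0.0481]), 'moment': array([-0.0212, -0.074 , -0.0346]), 'grip_width': 0.08710951788038403}
0.025
```

View pics/scene0.png

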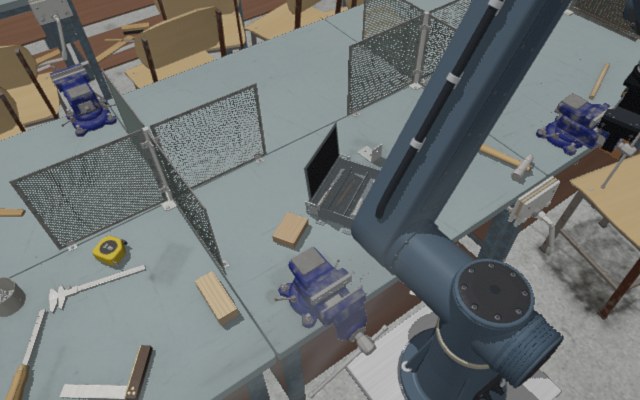

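View pics/top0.png

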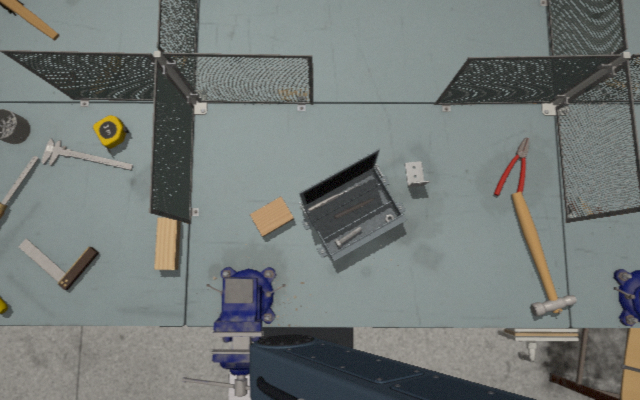

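Both views show the case with its front turned partly to the right, around (350,215) in the top view. The lid stands open at the back-left. I'll enlarge it to measure.

```bash
python3 - <<'E'
import cv2
a=cv2.imread('pics/top0.png');b=cv2.imread('pics/scene0.png')
cv2.imwrite('pics/t0z.png',cv2.resize(a[135:280,240:440],None,fx=4,fy=4,interpolation=cv2.INTER_CUBIC))
cv2.imwrite('pics/s0z.png',cv2.resize(b[110:250,260:420],None,fx=4,fy=4,interpolation=cv2.INTER_CUBIC))
E
```

```text
(no output)
```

View pics/t0z.png

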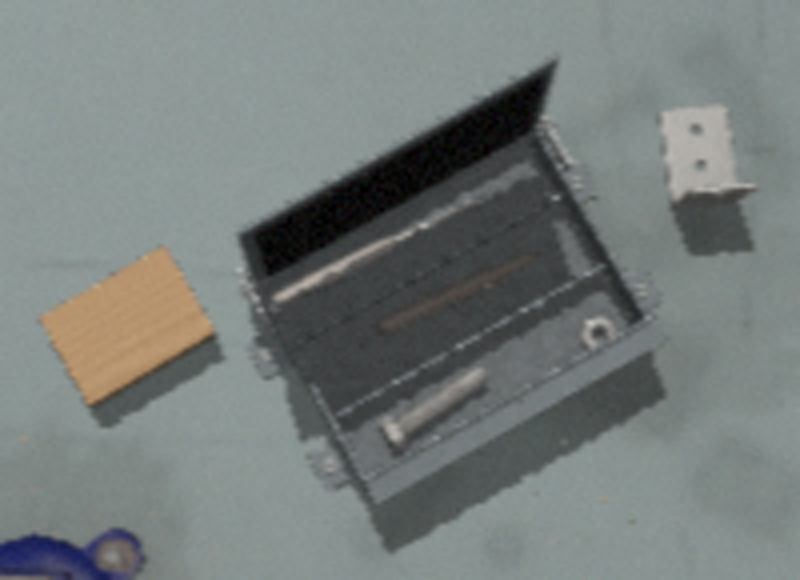

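View pics/s0z.png

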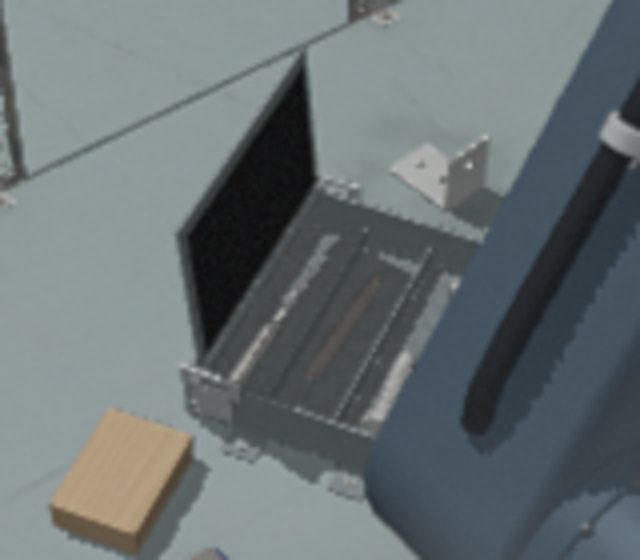

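```bash
cat >> h.py <<'E'
def tri(a,b):
    (o1,d1),(o2,d2)=ray('top',*a),ray('scene',*b)
    A=np.stack([d1,-d2],1); s=np.linalg.lstsq(A,o2-o1,rcond=None)[0]
    p,q=o1+d1*s[0],o2+d2*s[1]; return (p+q)/2,np.linalg.norm(p-q)
tz=lambda x,y:(240+(x+.5)/4-.5,135+(y+.5)/4-.5)
sz=lambda x,y:(260+(x+.5)/4-.5,110+(y+.5)/4-.5)
E
python3 - <<'E'
from h import *
np.set_printoptions(precision=4,suppress=True)
L,e=tri(tz(240,235),sz(180,236));print(L,e)
R,e2=tri(tz(557,60),sz(306,50));print(R,e2,np.linalg.norm(L-R))
for n,x,y,z in [('lipFL',378,503,0.0),('lipFL50',374,490,.05),('FL50b',360,478,.05),('FR50',660,335,.05),('lipinL',360,482,.05),('lipinR',650,322,.05),
 ('footFL',312,462,0),('footBL',250,355,0),('earL',240,275,.05),('earR',545,122,.05),('earRb',575,165,.05)]:
    print(n,onz('top',*tz(x,y),z))
E
```

```text
[ 0.5299 -0.0056  0.1656] 0.0021250037204050888
[ 0.6209 -0.1665  0.1669] 0.0018552527677090712 0.18481401075949716
lipFL [ 0.3971 -0.0808  0.    ]
lipFL50 [ 0.4043 -0.0766  0.05  ]
FL50b [ 0.4109 -0.0687  0.05  ]
FR50 [ 0.4923 -0.2388  0.05  ]
lipinL [ 0.4087 -0.0687  0.05  ]
lipinR [ 0.4997 -0.2333  0.05  ]
footFL [ 0.4209 -0.0418  0.    ]
footBL [ 0.4842 -0.0046  0.    ]
earL [ 0.5256 -0.0002  0.05  ]
earR [ 0.6155 -0.1754  0.05  ]
earRb [ 0.5903 -0.1923  0.05  ]
```

```bash
python3 - <<'E'
import cv2
a=cv2.imread('pics/top0.png')
c=cv2.convertScaleAbs(a,alpha=1.6)
cv2.imwrite('pics/t0zz.png',cv2.resize(c[205:265,315:415],None,fx=8,fy=8,interpolation=cv2.INTER_NEAREST))
cv2.imwrite('pics/t0zb.png',cv2.resize(c[145:220,295:395],None,fx=8,fy=8,interpolation=cv2.INTER_NEAREST))
E
```

```text
(no output)
```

View pics/t0zz.png

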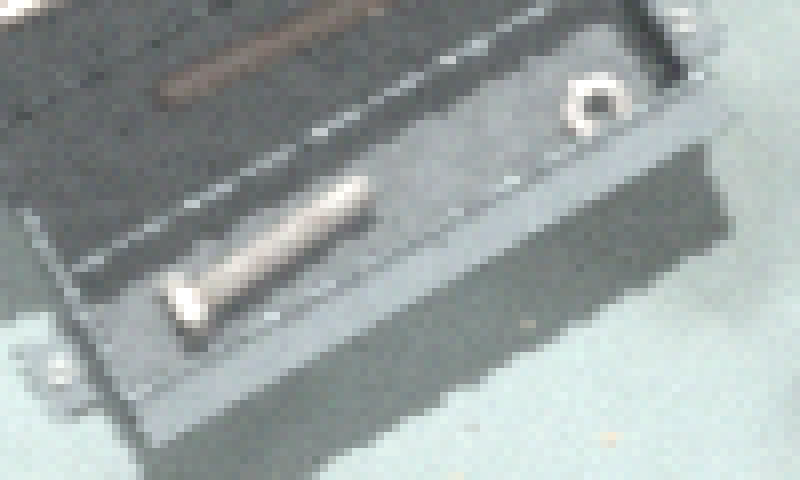

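View pics/t0zb.png

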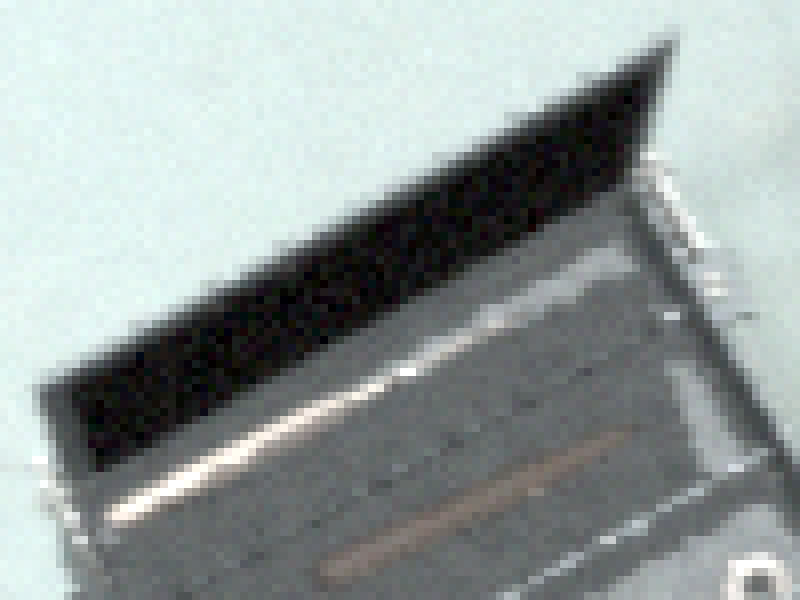

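```bash
python3 - <<'E'
from h import *
np.set_printoptions(precision=4,suppress=True)
zz=lambda x,y:(315+x/8-.5,205+y/8-.5)
A=onz('top',*zz(155,447),.05);B=onz('top',*zz(733,117),.05)
C=onz('top',*zz(142,402),.05);D=onz('top',*zz(712,85),.05)
print(A,B,C,D)
d=(A-B)[:2];print(np.hypot(*d),np.degrees(np.arctan2(-d[0],d[1])))
d=(C-D)[:2];print(np.hypot(*d),np.degrees(np.arctan2(-d[0],d[1])))
th=np.radians(29.5);X=np.array([np.cos(th),np.sin(th)])
Y=np.array([-X[1],X[0]])
m=(A+B)[:2]/2; o=m+.0775*X; print('origin from lip',o, 'y proj', [(p[:2]-o)@Y for p in(A,B,C,D)],[(p[:2]-o)@X for p in(A,B,C,D)])
for P in ([.5299,-.0056],[.6209,-.1665]): P=np.array(P);print((P-o)@X,(P-o)@Y)
E
```

```text
[ 0.3971 -0.0783  0.05  ] [ 0.4906 -0.2422  0.05  ] [ 0.4096 -0.0746  0.05  ] [ 0.4997 -0.2365  0.05  ]
0.18874535849516483 29.711090850922254
0.18524350082063984 29.120296964754207
origin from lip [ 0.5113 -0.1221] y proj [np.float64(0.09437203876200552), np.float64(-0.09437203876200555), np.float64(0.09138570170381898), np.float64(-0.09385373136669158)] [np.float64(-0.07784768990436255), np.float64(-0.0771523100956374), np.float64(-0.06518426398845191), np.float64(-0.06641187630601625)]
0.07352277898848342 0.09221592494879859
0.07349419649836639 -0.0926348504973468
```

```bash
python3 - <<'E'
from h import *
from scipy.spatial.transform import Rotation as Ro
np.set_printoptions(precision=4,suppress=True)
for n,u,v in[('backpanel foot R',303,107),('back L',197,107),('leftpanel near',190,220),('Rpanel near',568,220),('Rpost',548,110),('Rback left',440,104)]:
    print(n,onz('top',u,v,0))
# back panel top right corner: top (312,56), scene (265,85)->?
print(tri((312,56),(256,84)),tri((312,103),(266,157)))
th=np.radians(29.5);X=np.array([np.cos(th),np.sin(th),0]);Y=np.array([-X[1],X[0],0])
T=np.stack([X,[0,0,-1],Y],1)
C=Ro.from_quat(robot.get_obs()['tool_rot']).as_matrix();print(C)
print(np.degrees(Ro.from_matrix(C.T@T).as_rotvec()))
print(T)
O=np.array([.5113,-.1221,0])
for cx in(.12,.14):print(O+cx*X)
E
```

```text
backpanel foot R [ 0.773  -0.0041  0.    ]
back L [0.7721 0.2587 0.    ]
leftpanel near [0.491  0.2635 0.    ]
Rpanel near [ 0.4952 -0.6373  0.    ]
Rpost [ 0.7673 -0.6085  0.    ]
Rback left [ 0.7819 -0.3431  0.    ]
(array([ 0.78  , -0.0299,  0.2528]), np.float64(0.0015786690519080447)) (array([ 0.7837, -0.0285, -0.0065]), np.float64(0.005959457736236569))
[[-0.9755 -0.0001  0.22  ]
 [-0.22    0.002  -0.9755]
 [-0.0003 -1.     -0.0019]]
[  0.0519 163.2092   0.1542]
[[ 0.8704  0.     -0.4924]
 [ 0.4924  0.      0.8704]
 [ 0.     -1.      0.    ]]
[ 0.6157 -0.063   0.    ]
[ 0.6331 -0.0532  0.    ]
```

Emit:
play_rows([
  [0,0,-0.3,0,0,-0.0311,0],
  [0,0,-0.3,0,0,-0.0311,0],
  [0,0,-0.3,0,0,-0.0311,0],
  [0,-0.366,0,-0.114,0,0,0],
  [0,-0.366,0,-0.114,0,0,0],
  [0,-0.366,0,-0.114,0,0,0],
  [0,-0.366,0,-0.114,0,0,0],
  [0,-0.366,0,-0.114,0,0,0],
  [0,-0.366,0,-0.114,0,0,0],
  [0,-0.366,0,-0.114,0,0,0],
  [0,-0.366,0,-0.114,0,0,0],
  [0,-0.366,0,-0.114,0,0,0],
])

```text
time: 1.1
position: [0.3745, -0.3563, 0.3372]
tool_rot: [-0.18, 0.684, -0.684, 0.18]
ft_force: [-0.2, 0.5, 0.3]
grip_width: 0.0151
```

```bash
cat >> h.py <<'E'
from scipy.spatial.transform import Rotation as Ro
th=np.radians(29.5);X=np.array([np.cos(th),np.sin(th),0]);Y=np.array([-X[1],X[0],0]);Z=np.array([0,0,1.])
O=np.array([.5113,-.1221,0])
def st():
    np.set_printoptions(precision=4,suppress=True)
    o=robot.get_obs();p=o['position'];M=Ro.from_quat(o['tool_rot']).as_matrix();d=p-O
    tip=p+.025*M[:,1]-O
    print('t',o['time'],'case TCP',d@X,d@Y,d[2],'tip',tip@X,tip@Y,tip[2])
    T=np.stack([-X,-Z,-Y],1);print('rot err deg',np.degrees(Ro.from_matrix(M.T@T).as_rotvec()),'F case',np.array([o['ft_force']@a for a in(X,Y,Z)]),'q',o['q'],'w',o['grip_width'])
    return o
E
python3 -c "
from h import *
st()"
```

```text
t 1.1 case TCP -0.23444227417219632 -0.13647072963747686 0.33723668654956585 tip -0.2344415717340052 -0.13645004505148153 0.31223669511647767
rot err deg [ 0.0474 -0.0177 -0.0016] F case [0.088  0.5411 0.3286] q [-0.9771  0.28    1.5815  0.0001  1.2809  0.0791] w 0.0150532363590299
```

Emit:
play_rows([
  [0,-0.336,0,-0.124,0,0,0],
  [0,-0.336,0,-0.124,0,0,0],
  [0,-0.336,0,-0.124,0,0,0],
  [0,-0.336,0,-0.124,0,0,0],
  [0,-0.336,0,-0.124,0,0,0],
  [0,-0.336,0,-0.124,0,0,0],
  [0,-0.336,0,-0.124,0,0,0],
  [0,-0.336,0,-0.124,0,0,0],
  [0,-0.336,0,-0.124,0,0,0],
  [0,-0.336,0,-0.124,0,0,0],
  [0,-0.336,0,-0.124,0,0,0],
  [0,0,0,0,0,0,0],
])

```text
time: 2.1
position: [0.6313, -0.0521, 0.3367]
tool_rot: [-0.181, 0.684, -0.682, 0.183]
ft_force: [0.3, -0.8, -0.6]
grip_width: 0.0002
```

```bash
python3 -c "
from h import *
st();snap('top','t1.png')"
```

```text
t 2.1 case TCP 0.13889166203943576 0.0018245590269996646 0.33667376913513963 tip 0.13897615659537502 0.0018668693648296016 0.3116739477256709
rot err deg [ 0.0964  0.3276 -0.1939] F case [-0.0911 -0.8662 -0.6309] q [-0.2601  0.4568  1.3005  0.0036  1.383   0.7894] w 0.00024411912246595168
```

View pics/t1.png

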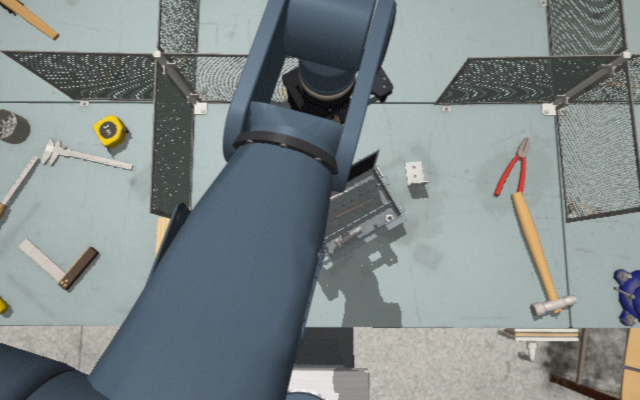

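Emit:
play_rows([
  [0,0,0.3,0,0,0,0],
  [0,0,0.3,0,0,0,0],
  [0,0,0.3,0,0,0,0],
  [0,0,0.3,0,0,0,0],
  [0,0,0.3,0,0,0,0],
  [0,0,0.3,0,0,0,0],
  [0,0.1,0.03,0,0,0,0],
  [0,0.1,0,0,0,0,0],
  [0,0,0,0,0,0,0],
])

```text
time: 2.9
position: [0.6086, -0.0688, 0.1553]
tool_rot: [-0.18, 0.684, -0.684, 0.179]
ft_force: [-0.3, -0.5, 0.1]
grip_width: 0.0007
```

```bash
python3 -c "
from h import *
st();snap('scene','s2.png')
im=cv2.imread('pics/s2.png');cv2.imwrite('pics/s2z.png',cv2.resize(im[60:260,240:440],None,fx=3,fy=3))"
```

```text
t 2.9 case TCP 0.11095033925416832 -0.0015042446231588252 0.1552533014081264 tip 0.1108991348640392 -0.0014816115502685554 0.13025336409111613
rot err deg [ 0.0518 -0.0853  0.1174] F case [-0.4505 -0.2666  0.084 ] q [-0.2944  0.6251  1.5456 -0.001   0.973   0.7636] w 0.0006809388476983838
```

View pics/s2z.png

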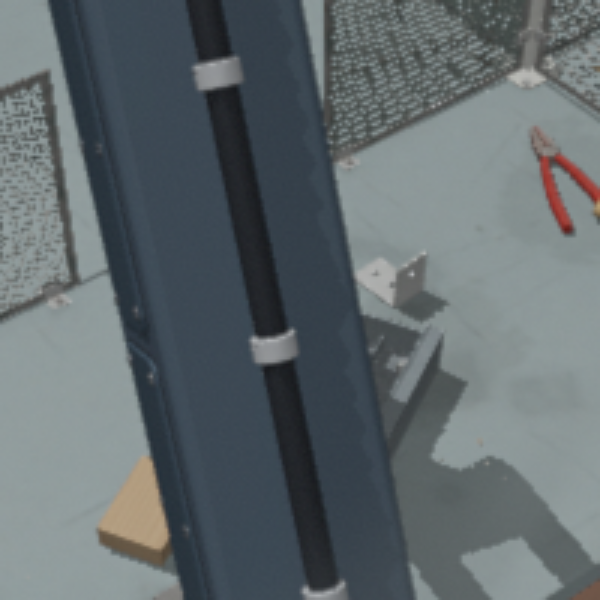

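```bash
python3 -c "
import numpy as np
for r in (80,):
  p=None
  for t in range(90,-1,-6):
    a=np.radians(t);x=66-r*np.cos(a)+1.5*np.sin(a)+9.5;z=43.5+r*np.sin(a)+1.5*np.cos(a)
    print(t,round(x,1),round(z,1),None if p is None else (round((p[0]-x)/100,3),round((p[1]-z)/100,3)));p=(x,z)
"
```

```text
90 77.0 123.5 None
84 68.6 123.2 (np.float64(0.084), np.float64(0.003))
78 60.3 122.1 (np.float64(0.083), np.float64(0.012))
72 52.2 120.0 (np.float64(0.081), np.float64(0.02))
66 44.3 117.2 (np.float64(0.079), np.float64(0.029))
60 36.8 113.5 (np.float64(0.075), np.float64(0.037))
54 29.7 109.1 (np.float64(0.071), np.float64(0.044))
48 23.1 104.0 (np.float64(0.066), np.float64(0.051))
42 17.1 98.1 (np.float64(0.06), np.float64(0.058))
36 11.7 91.7 (np.float64(0.054), np.float64(0.064))
30 7.0 84.8 (np.float64(0.047), np.float64(0.069))
24 3.0 77.4 (np.float64(0.039), np.float64(0.074))
18 -0.1 69.6 (np.float64(0.031), np.float64(0.078))
12 -2.4 61.6 (np.float64(0.023), np.float64(0.08))
6 -3.9 53.4 (np.float64(0.015), np.float64(0.082))
0 -4.5 45.0 (np.float64(0.006), np.float64(0.084))
```

Emit:
play_rows([
  [0,0.06,0,0,0,0,0],
  [0,0.06,0,0,0,0,0],
  [0,0.04,0,0,0,0,0],
  [0,0.03,0,0,0,0,0],
  [0,0.03,0,0,0,0,0],
  [0,0.03,0,0,0,0,0],
])

```text
time: 3.45
position: [0.5891, -0.0797, 0.1549]
tool_rot: [0.18, -0.684, 0.684, -0.18]
ft_force: [1.3, 0.1, 0.6]
grip_width: 0.0004
```

```bash
python3 -c "
from h import *
st()"
```

```text
t 3.45 case TCP 0.08860059179220436 -0.0014056277816998346 0.1549176484477037 tip 0.08862199037486837 -0.001421732299184448 0.12991766279280428
rot err deg [-0.0369  0.0018 -0.049 ] F case [ 1.1966 -0.5552  0.5788] q [-0.3224  0.6043  1.5954  0.0003  0.9408  0.7334] w 0.00037977177347020606
```

Emit:
play_rows([
  [0,0.03,0.015,0,0,0,0],
  [0,0.03,0.015,0,0,0,0],
  [0,0.03,0.015,0,0,0,0],
  [0,0.03,0.01,0,0,0,0],
  [0,0.03,0.01,0,0,0,0],
  [0,0.03,0.01,0,0,0,0],
  [0,0.04,0.005,0,0,0,0],
  [0,0.04,0.005,0,0,0,0],
])

```text
time: 4.12
position: [0.5661, -0.0925, 0.1459]
tool_rot: [-0.18, 0.684, -0.684, 0.18]
ft_force: [0.6, 1.5, 1.2]
grip_width: 0.0003
```

```bash
python3 -c "
from h import *
st();snap('top','t3.png')
im=cv2.imread('pics/t3.png');cv2.imwrite('pics/t3z.png',cv2.resize(im[120:280,260:440],None,fx=4,fy=3))"
```

```text
t 4.1167 case TCP 0.06227448855341347 -0.0012588091046579005 0.1459401250228873 tip 0.06227538798608243 -0.0012578626834331228 0.12094012505698115
rot err deg [ 0.0022  0.0087 -0.0021] F case [1.2819 0.9714 1.2371] q [-0.3568  0.595   1.6547  0.0001  0.892   0.699 ] w 0.00025507982259542414
```

View pics/t3z.png

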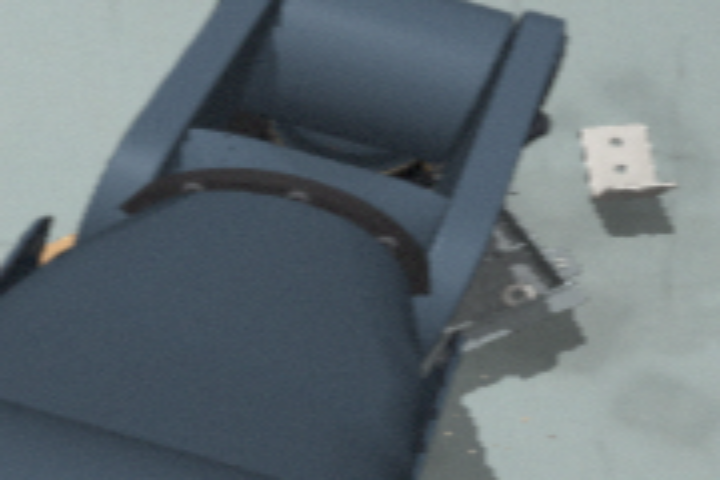

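Emit:
play_rows([
  [0,0.04,0,0,0,0,0],
  [0,0.04,0.005,0,0,0,0],
  [0,0.04,0.015,0,0,0,0],
  [0,0.04,0.015,0,0,0,0],
  [0,0.038,0.018,0,0,0,0],
  [0,0.038,0.018,0,0,0,0],
  [0,0.035,0.022,0,0,0,0],
  [0,0.035,0.022,0,0,0,0],
  [0,0.033,0.025,0,0,0,0],
  [0,0.033,0.025,0,0,0,0],
])

```text
time: 5.0
position: [0.5337, -0.1109, 0.1294]
tool_rot: [0.18, -0.684, 0.684, -0.18]
ft_force: [0.5, 0.1, 1.5]
grip_width: 0.0006
```

```bash
python3 -c "
from h import *
st();snap('top','t4.png');snap('scene','s4.png')
a=cv2.imread('pics/t4.png');b=cv2.imread('pics/s4.png');cv2.imwrite('pics/c4.png',np.hstack([cv2.resize(a[140:280,300:430],None,fx=3,fy=3),cv2.resize(b[110:250,290:420],None,fx=3,fy=3)]))"
```

```text
t 5.0 case TCP 0.025031936590203748 -0.001343485900747473 0.1293652622524613 tip 0.025032232310975795 -0.0013467619079519635 0.10436526246885479
rot err deg [-0.0075 -0.0006 -0.0007] F case [ 0.5101 -0.1905  1.5204] q [-0.4099  0.5919  1.738  -0.0001  0.8117  0.6461] w 0.0006159357754048146
```

View pics/c4.png

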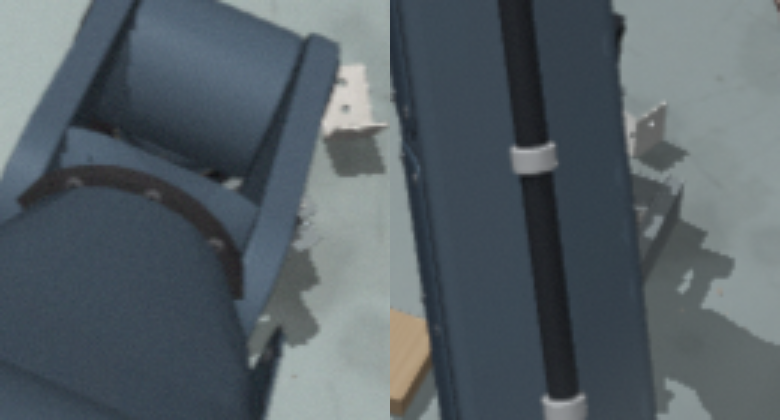

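Emit:
play_rows([
  [0,0.03,0.028,0,0,0,0],
  [0,0.03,0.028,0,0,0,0],
  [0,0.027,0.032,0,0,0,0],
  [0,0.027,0.032,0,0,0,0],
  [0,0.023,0.035,0,0,0,0],
  [0,0.023,0.035,0,0,0,0],
  [0,0.02,0.037,0,0,0,0],
  [0,0.02,0.037,0,0,0,0],
  [0,0.015,0.039,0,0,0,0],
  [0,0.015,0.039,0,0,0,0],
])

```text
time: 5.93
position: [0.5137, -0.1221, 0.0949]
tool_rot: [-0.18, 0.684, -0.684, 0.18]
ft_force: [-0.5, -0.9, 2.4]
grip_width: 0.0003
```

```bash
python3 -c "
from h import *
st()"
```

```text
t 5.9333 case TCP 0.0020549917363318357 -0.0011993033090697991 0.09493724123536726 tip 0.0020463166336841198 -0.0011937179163990328 0.06993724336444769
rot err deg [0.0128 0.0079 0.0199] F case [-0.9146 -0.5196  2.4357] q [-0.4451  0.6353  1.8001 -0.0002  0.7066  0.6108] w 0.00027022976908129114
```

Emit:
play_rows([
  [0,0.011,0.04,0,0,0,0],
  [0,0.011,0.04,0,0,0,0],
  [0,0.007,0.04,0,0,0,0],
  [0,0.006,0.03,0,0,0,0],
  [0,0.003,0.03,0,0,0,0],
  [0,0,0.02,0,0,0,0],
  [0,0,0,0,0,0,0],
])

```text
time: 6.52
position: [0.5105, -0.1238, 0.0749]
tool_rot: [-0.18, 0.684, -0.684, 0.18]
ft_force: [-1.4, -0.9, 2.1]
grip_width: 0.0004
```

```bash
python3 -c "
from h import *
st()"
```

```text
t 6.5167 case TCP -0.0015927990820180495 -0.0010997883104940562 0.07487653926495844 tip -0.0016043394288581113 -0.00108402165310454 0.0498765469003014
rot err deg [0.0361 0.0031 0.0264] F case [-1.6514 -0.1417  2.0658] q [-0.4509  0.6695  1.8155 -0.      0.6573  0.605 ] w 0.0004323403541347094
```

Emit:
play_rows([
  [0,0,0.02,0,0,0,0],
  [0,0,0.015,0,0,0,0],
  [0,0,0.005,0,0,0,0],
  [0,0,0,0,0,0,0],
])

```text
time: 6.85
position: [0.5106, -0.1238, 0.0712]
tool_rot: [-0.18, 0.684, -0.684, 0.18]
ft_force: [-1.0, -0.9, 2.6]
grip_width: 0.0009
```

```bash
python3 -c "
from h import *
st()"
```

```text
t 6.85 case TCP -0.0014803765564075804 -0.0011265866710851245 0.07124986357253718 tip -0.0014845583743298965 -0.0011188938878516604 0.046249865105867524
rot err deg [0.0176 0.0033 0.0096] F case [-1.3119 -0.3051  2.6128] q [-0.4508  0.6762  1.817   0.0001  0.6488  0.605 ] w 0.0008939369276846599
```

Emit:
play_rows([
  [0,0,0.01,0,0,0,0],
  [0,0,0.005,0,0,0,0],
  [0,0,0.0,0,0,0,0],
])

```text
time: 7.1
position: [0.5106, -0.1239, 0.0702]
tool_rot: [-0.18, 0.684, -0.684, 0.18]
ft_force: [-2.5, 0.0, 5.5]
grip_width: 0.0005
```

```bash
python3 -c "
from h import *
st();snap('top','t5.png');snap('scene','s5.png')
a=cv2.imread('pics/t5.png');b=cv2.imread('pics/s5.png');cv2.imwrite('pics/c5.png',np.hstack([cv2.resize(a[140:280,300:430],None,fx=3,fy=3),cv2.resize(b[110:250,290:420],None,fx=3,fy=3)]))"
```

```text
t 7.1 case TCP -0.001464903101444617 -0.0011948806997857091 0.07021498291621502 tip -0.0014656630841935272 -0.0011932873500330704 0.04521498297854176
rot err deg [0.0037 0.0017 0.0017] F case [-2.204   1.2612  5.5406] q [-0.4508  0.6781  1.8174  0.      0.6462  0.605 ] w 0.0005460267445135383
```

View pics/c5.png

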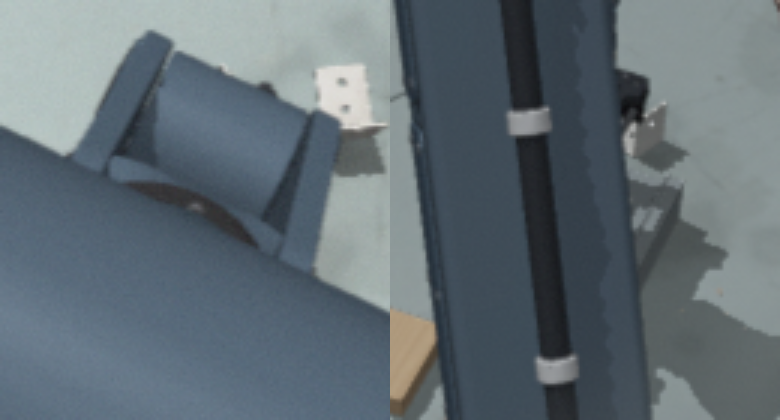

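Emit:
play_rows([
  [0,0.03,0,0,0,0,0],
  [0,0.03,0,0,0,0,0],
  [0,0.03,0,0,0,0,0],
  [0,0.02,0,0,0,0,0],
  [0,0.02,0,0,0,0,0],
  [0,0.01,0,0,0,0,0],
])

```text
time: 7.7
position: [0.4992, -0.1314, 0.0702]
tool_rot: [0.179, -0.683, 0.684, -0.181]
ft_force: [3.0, 1.2, 5.1]
grip_width: -0.0
```

```bash
python3 -c "
from h import *
st()"
```

```text
t 7.7 case TCP -0.015067853372626441 -0.0021110729410728883 0.07018478190594239 tip -0.015032890779814343 -0.002156613026301157 0.045184847831674486
rot err deg [-0.1044 -0.0211 -0.0801] F case [ 3.1838 -0.4126  5.1291] q [-0.4741  0.6712  1.8424  0.0003  0.6257  0.582 ] w -2.304503717866967e-05
```

Emit:
play_rows([
  [0,0.02,0,0,0,0,0],
  [0,0.02,0,0,0,0,0],
  [0,0.02,0,0,0,0,0],
])

```text
time: 7.95
position: [0.494, -0.1343, 0.0702]
tool_rot: [0.179, -0.683, 0.684, -0.181]
ft_force: [3.2, 1.1, 5.9]
grip_width: 0.0001
```

```bash
python3 -c "
from h import *
st()"
```

```text
t 7.95 case TCP -0.021054939251717204 -0.0020776365081158774 0.07015670508462117 tip -0.02102440815564369 -0.00212252451731137 0.04515676402631459
rot err deg [-0.1029 -0.0025 -0.07  ] F case [ 3.3087 -0.5782  5.8995] q [-0.484   0.6683  1.8532  0.0001  0.6179  0.5719] w 0.0001454961630846523
```

Emit:
play_rows([
  [0,0.02,0,0,0,0,0],
  [0,0.02,0,0,0,0,0],
])

```text
time: 8.12
position: [0.4905, -0.1363, 0.0702]
tool_rot: [0.179, -0.683, 0.684, -0.181]
ft_force: [2.7, 0.3, 5.5]
grip_width: 0.0005
```

```bash
python3 -c "
from h import *
st()"
```

```text
t 8.1167 case TCP -0.02508241526560528 -0.002076831809916145 0.07015370812298857 tip -0.025051435292827495 -0.0021224778409429518 0.0451537689894399
rot err deg [-0.1046 -0.0051 -0.071 ] F case [ 2.4793 -1.0092  5.5046] q [-0.4908  0.6664  1.8604  0.0001  0.6126  0.5651] w 0.0005021696201826889
```

Emit:
play_rows([
  [0,0.02,0,0,0,0,0],
  [0,0.02,0,0,0,0,0],
])

```text
time: 8.28
position: [0.487, -0.138, 0.0701]
tool_rot: [0.179, -0.683, 0.684, -0.18]
ft_force: [2.7, 1.6, 6.5]
grip_width: 0.0007
```

```bash
python3 -c "
from h import *
st()"
```

```text
t 8.2833 case TCP -0.02901342930950596 -0.0018935859048589208 0.07012776830934013 tip -0.028980111401946323 -0.0019284146245244966 0.04512781477183686
rot err deg [-0.0798 -0.0229 -0.0764] F case [3.1321 0.0801 6.4822] q [-0.4975  0.6645  1.8676  0.0007  0.6076  0.5582] w 0.0006735464273131218
```

Emit:
play_rows([
  [0,0.01,0,0,0,0,0],
  [0,0.01,0,0,0,0,0],
])

```text
time: 8.45
position: [0.4857, -0.1388, 0.0701]
tool_rot: [0.179, -0.684, 0.684, -0.181]
ft_force: [6.0, 5.6, 3.6]
grip_width: 0.0005
```

```bash
python3 -c "
from h import *
st()"
```

```text
t 8.45 case TCP -0.030516079814332492 -0.001882676945370717 0.0701471389064691 tip -0.030454352742298848 -0.001922101938196106 0.04514724619792895
rot err deg [-0.0903 -0.0769 -0.1415] F case [8.017  1.9359 3.6173] q [-0.5006  0.6636  1.8709  0.0022  0.6044  0.5548] w 0.0005305366694311681
```

Emit:
play_rows([
  [0,0.01,0,0,0,0,0],
  [0,0,0,0,0,0,0],
])

```text
time: 8.62
position: [0.4856, -0.1389, 0.0702]
tool_rot: [0.178, -0.684, 0.684, -0.181]
ft_force: [7.7, 4.7, 4.7]
grip_width: 0.0005
```

```bash
python3 -c "
from h import *
st()"
```

```text
t 8.6167 case TCP -0.0306416039189848 -0.0019566889909867044 0.07018108537998104 tip -0.030541764486682475 -0.0020099144078236887 0.04518134139843674
rot err deg [-0.1218 -0.1168 -0.2289] F case [9.0577 0.3032 4.7173] q [-0.5015  0.6633  1.872   0.004   0.6024  0.5532] w 0.0005084770003162785
```

Emit:
play_rows([
  [0,-0.01,-0.01,0,0,0,0],
  [0,-0.01,-0.02,0,0,0,0],
  [0,-0.02,-0.03,0,0,0,0],
  [0,0,-0.1,0,0,0,0],
  [0,0,-0.2,0,0,0,0],
  [0,0,-0.3,0,0,0,0],
  [0,0,-0.3,0,0,0,0],
  [0,0,-0.3,0,0,0,0],
  [0,0,-0.3,0,0,0,0],
  [0,0,-0.3,0,0,0,0],
  [0,0,-0.3,0,0,0,0],
  [0,0,0,0,0,0,0],
])

```text
time: 9.62
position: [0.4888, -0.1384, 0.2918]
tool_rot: [0.178, -0.681, 0.686, -0.182]
ft_force: [0.5, -0.3, 0.2]
grip_width: 0.0002
```

```bash
python3 -c "
from h import *
st();snap('scene','s6.png')"
```

```text
t 9.6167 case TCP -0.02759562260965012 -0.003116261572026138 0.29176028268609383 tip -0.027477955398087114 -0.0033355045718968866 0.26676152097807454
rot err deg [-0.5025  0.0083 -0.2696] F case [ 0.2943 -0.4911  0.1628] q [-0.4958  0.3112  1.6726 -0.0007  1.1478  0.5603] w 0.00015037791048185694
```

View pics/s6.png

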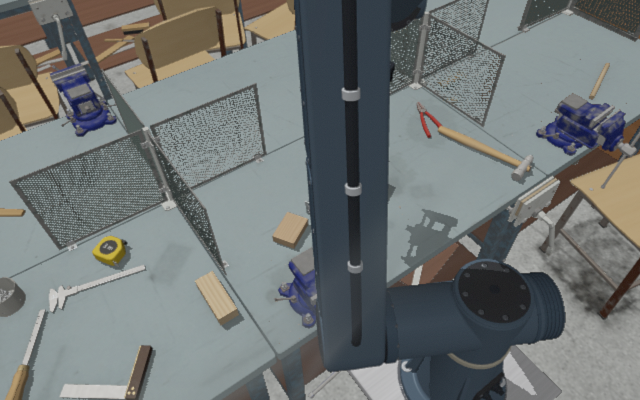

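Emit:
play_rows([
  [0,0,-0.3,0,0,0,0],
  [0,0.31,0,0.21,0,0,0],
  [0,0.31,0,0.21,0,0,0],
  [0,0.31,0,0.21,0,0,0],
  [0,0.31,0,0.21,0,0,0],
  [0,0.31,0,0.21,0,0,0],
  [0,0.31,0,0.21,0,0,0],
  [0,0.31,0,0.21,0,0,0],
  [0,0.31,0,0.21,0,0,0],
  [0,0.31,0,0.21,0,0,0],
  [0,0,0,0,0,0,0],
])

```text
time: 10.58
position: [0.3335, -0.4444, 0.3141]
tool_rot: [0.179, -0.684, 0.684, -0.177]
ft_force: [0.4, -0.4, -0.4]
grip_width: 0.0003
```

```bash
python3 -c "
from h import *
st();snap('top','t7.png');snap('scene','s7.png')
a=cv2.imread('pics/t7.png');b=cv2.imread('pics/s7.png');cv2.imwrite('pics/t7z.png',cv2.resize(a[135:280,240:440],None,fx=4,fy=4,interpolation=cv2.INTER_CUBIC))
cv2.imwrite('pics/s7z.png',cv2.resize(b[110:250,260:420],None,fx=4,fy=4,interpolation=cv2.INTER_CUBIC))
def P(x,y,z):return O+x*X+y*Y+z*Z
for n,x,z in(('lipinner',-.0605,.05),('flank home',-.040,.0505),('flank pin0',-.026,.0505),('lid rear home',.048,.045),('lid rear 0',.062,.045)):
  for y in(-.045,.045):
    u=proj('top',P(x,y,z))[0];print(n,y,(u-[240,135]+.5)*4-.5)
"
```

```text
t 10.5833 case TCP -0.3134465655940102 -0.1929803623943719 0.3140598310194955 tip -0.31353544341880063 -0.1929599236342467 0.28905999736026194
rot err deg [ 0.0462 -0.3456  0.2038] F case [ 0.1274 -0.5452 -0.4267] q [-1.1263  0.361   1.5246 -0.0038  1.2565 -0.0631] w 0.0003042403426001892
lipinner -0.045 [576.0376 354.8808]
lipinner 0.045 [438.1453 432.7244]
flank home -0.045 [557.8517 323.3648]
flank home 0.045 [420.1372 400.867 ]
flank pin0 -0.045 [545.3933 301.9854]
flank pin0 0.045 [407.8473 379.2291]
lid rear home -0.045 [479.3193 191.9244]
lid rear home 0.045 [343.4079 267.4149]
lid rear 0 -0.045 [467.1969 171.116 ]
lid rear 0 0.045 [331.4501 246.359 ]
```

View pics/t7z.png

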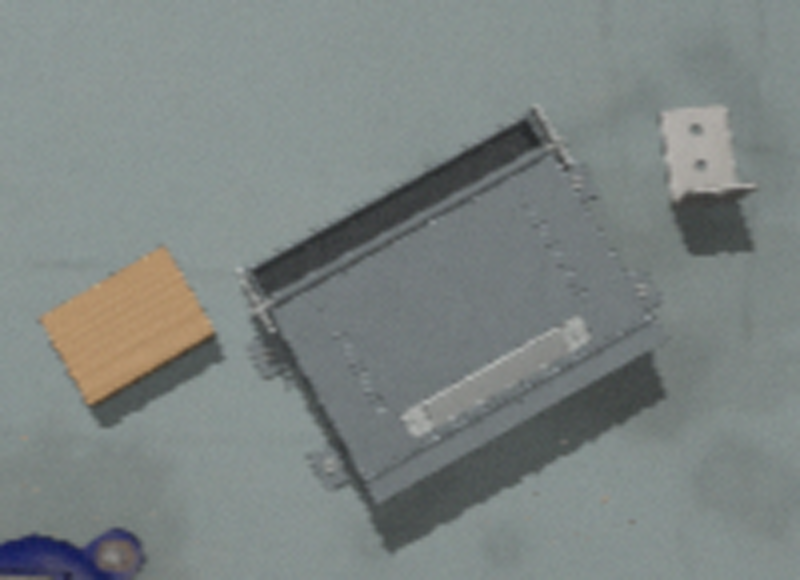

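View pics/s7z.png

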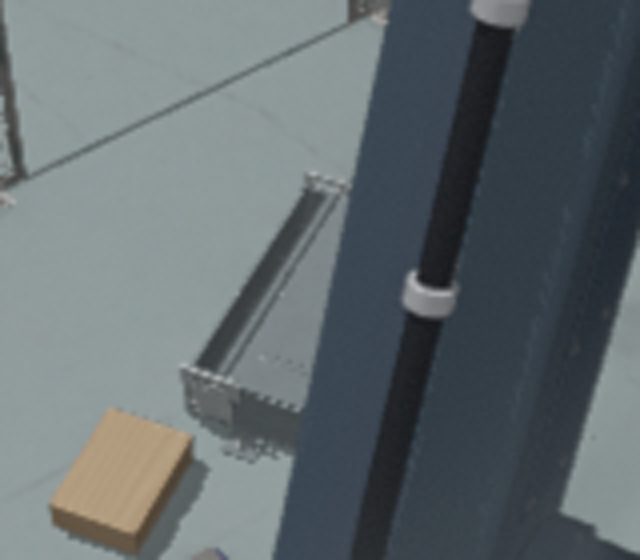

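The top view shows the lid flat and shut. Its catch flank runs from (403,410) to (570,319) in the zoom, which matches the predicted "home" line to about 1 mm. The rear edge of the lid agrees too. The bracket and offcut are at the same pixels as before.

```bash
python3 -c "
from h import *
print(ticket.hand_in())"
```

```text
the job is handed in; nothing more can be done
None
```

The case is shut: the lid is flat, its front edge is home under the lip, and it stayed closed after I took the hand away. I handed the job in at about 10.6 s of robot time.

- **Folding:** with the fingers closed, the fingertips folded the lid over from behind. They then pressed it flat with about 5 N, and the tip height of 45.2 mm matched the 45 mm expected for a shut lid.
- **Pushing home:** I pushed on the catch flank until it stalled. It stopped at the predicted home position, with the forward force rising from about 3 to 9 N.
- **Last checks:** in the last top view, about 2 s after release, the catch and the lid's rear edge match the 14 mm home position to about 1 mm. The offcut and bracket show no movement against the first picture, and no tool-force reading after release was above 1 N.
- **Not checked:** the arm hid the lid from the cameras while it was folding and sliding, so I judged those stages by force and position. The tools inside cannot be seen now the lid is shut. The scene camera saw only part of the case at the end, but that part agreed. No check failed.

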